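# Close the bench wine filter by stroking its wing screw home

### The job

Close the wine filter: push the wings of its loose red wing screw round clockwise (seen from above) with shut fingertips, stroke after stroke, until the screw is home against its stop and the steel plate rests on the filter plates. Do not pinch the screw or take it between the fingers, do not force it, and keep off the gauge that overhangs it at one side. Leave the filter standing where it is and the things around it alone, and finish clear of everything.

Things in the scene. Friction and masses are not known exactly. Their poses are not given: they have to be found in the camera images.
- filter: Bench plate filter for wine, 3.5 kg, standing loose on rubber feet; base 190 x 170 mm, its white and blue filter plates 120 x 120 mm in a stack up to 60 mm high. Origin: on the table surface, under the screw's axis; z up, +x towards the gauge column (the column stands 92 mm from the axis), y along the aluminium cross-bar (170 x 30 mm, its top 107 mm above the table, on posts 73 mm either side). The bar's top ring reaches 110 mm and the post nuts 114 mm.
- wingscrew (a joint): Angle of the red wing screw on its vertical axis, rad: 0 = fully backed off, 7.5 = home, against its stop. It grows as the screw turns clockwise seen from above, about 0.05 N m of friction, and stays where it is left. At value q the two wings point along the filter's x axis turned by -q about the vertical (one wing at that angle, the other opposite). The screw and the steel pressure plate under the bar sink 1.2 mm per radian, closing the 9 mm gap above the filter plates.
- screw_head (a point): Point on the wing screw's axis at mid height of its wings (142 mm above the table at value 0, 133 mm at home); turns with the screw, its x axis along one wing. Red hub 26 mm in diameter from 16 mm below to 10 mm above this point (steel button to 14 mm); the two wings reach 50 mm out from the axis, 8 to 9 mm thick, from 12 mm below to 12 mm above this point (inner half: 12 mm below to 8 mm above).
- wing_end (a point): Outer end of one wing, 50 mm from the axis, at mid height of the wings; turns with the screw.
- gauge_face (a point): Centre of the upper face of the round glass gauge: disc 70 mm in diameter, 13 mm thick, lying flat 68 mm from the screw's axis on the filter's +x side, so that it overhangs the wings' circle; underside 158 mm, top face 172 mm above the table. The wings pass under it; a fingertip does not.
- stopper: Cork stopper, 32 mm in diameter, 42 mm high, upright beside the filter; origin under its centre. Bystander.
- cup: Steel tasting cup, 60 mm in diameter, 60 mm high, beside the filter; origin under its centre. Bystander.
- bottle_a: Green wine bottle, 74 mm in diameter, 290 mm high; origin under its centre. Bystander.
- bottle_b: Green wine bottle like the other. Bystander.
- jar: Amber jar, 70 mm in diameter, 90 mm high; origin under its centre. Bystander.
- brush: Hand brush, some 200 mm long and under 40 mm high, lying on the table. Bystander.
- wrench: Steel wrench, some 180 mm long and under 15 mm high, lying on the table. Bystander.
- gauge: The gauge itself (disc as told under gauge_face); origin at the centre of its underside, fixed to the filter.

How it is judged:
By the outcome, as a careful person would: the job done as asked, in the order asked, and still so for the second after the job is handed in, with the robot touching nothing.
It also fails if it takes over 64 s, if anything falls off the work surface, if the arm or the gripper's body presses on something with over 40 N, if the wrist force passes 120 N, or if a joint passes its speed limit or range.

### The arm

A 6-joint arm with a two-finger parallel gripper is mounted at the origin on the work surface. World frame = base frame: x ahead of the robot, y to its left, z up, the work surface at z = 0. Lengths are in m, angles in rad, forces in N, time in s.
With the tool pointing down it reaches from about 0.35 to 0.975 m from the base axis. Payload 4.9 kg.
Tool frame: the origin (TCP) lies between the finger pads; the fingertips stand 17 mm ahead of it and the grasp point (between the pads) lies 2 mm behind it (manip.nose_length is the distance from the TCP to the fingertips, in m); z points along the fingers, y is the line along which they close (so a half turn about z gives the same grasp; the last joint's range is limited). The gripper opens to 85 mm and grips with 20 to 120 N. Pads are 22 mm wide; open, the fingers measure 114 mm over their backs; the gripper's body (76 mm by 85 mm) begins 54 mm behind the grasp point. The pads swing forward as they close: fully open they stand 13 mm farther back than shut.
Start: joints at [-1.256, 0.053, 1.613, -0, 1.476, -0.119], TCP at [0.263, -0.567, 0.211] pointing down, gripper open.
Joint ranges: [-3.01, 3.01], [-1.01, 2.22], [0.06, 2.58], [-1.02, 4.17], [0.09, 2.62], [-3.14, 3.14]. Speed limits (rad/s): [2.57, 2.57, 3.14, 3.14, 3.14, 3.14].

### API

Orientations are given as a unit quaternion [w, x, y, z].
In Python, from plant import manip gives the robot as it stands. The module is installed in compiled form; this text tells all that it offers.
- The arm moves only by the tool apply_moves, never from a script. Its argument "moves" is a list of rows, each a list of 3 entries, a list of its own where there are three numbers: the turn, a rotation vector about the tool's x, y, z in rad, then the shift along the tool's x, y, z in cm, then the closure, from -1 (fully open) to 1 (shut), so that 0 is half open. A call has 1 to 20 rows; each row is the pose to reach, as a shift and turn from the pose commanded when the call began, along the tool's axes at that moment; what a row does not reach only later rows make up. A row lasts 1/10 s, in which the tool goes at most 50 mm and 8.59 degrees, less where a joint would pass 70% of its speed; a pose out of reach is approached as far as the arm can. A call with a gripper value outside its range is refused whole. The fingers move at their own pace and stop on an object; the grip force is fixed at half the most. Time passes only in rows, so rows that repeat a pose let the fingers close. It gives the time, the measured TCP pose, the force, the opening and the grip force at its end, in the units of the state.
- manip.state(): the state, without advancing time (a new reading comes with each control period).
- manip.grab_frame(name): name is "side" or "top" or "wrist"; returns a dict with "image" (480x640x3 uint8, red, green, blue), "K" (3x3 intrinsics, pixels), "rvec" (rotation vector, rad) and "tvec" (3), from world to camera coordinates, as OpenCV has them. Camera axes: x right, y down, z forward; pixel columns grow to the right and rows downward; lengths in m; the calibration is good to about 2 mm. The wrist camera is an equidistant fisheye: a pixel r from the principal point sees the ray r / f radians off the axis. A picture is of the moment at which its call begins. There is no depth.
- manip.job_done(): hands the job in; it is judged then, once.
Trained networks look in a picture, given as the dict that the camera call returned (one of the last four; its "shot" number tells which), for a name from the list of things; names that differ only in an ending like _2 or _b are one class to them, and where a whole thing is asked for, a point or a joint stands for the part that bears it (a point fixed in the world has none). Each returns a list of dicts, best first, with "score" (0 to 1); they miss things now and then, are a little off and sometimes report something else, mostly with a low value. They report only what shows in the picture. A call takes as long as a camera call.
- manip.look_for(picture, label): "location" ([x, y, z] in m, in the coordinates of the camera as it stood for that picture, good to about 4 mm: the middle of the surface that is visible of it).
- manip.silhouettes(picture, label): "pixels" (480x640 bool, what is visible of it).
- manip.spot_point(picture, label): "location" ([x, y, z] in m, in the coordinates of the camera as it stood for that picture, good to about 4 mm: a listed point, or the origin of a listed thing).
The state is a dict: "time": time; "joint_pos": joint angles; "joint_vel": joint speeds; "joint_efforts": joint torques, N m; "tool_pos": TCP position; "tool_rot": TCP orientation; "contact_force": force on the tool from outside, world axes, zero at the start; "ft_torque": the same for the moment, N m; "gripper_width": opening from 0.0 (shut) to 1.0 (fully open); "grasp_force": force on a finger pad.
Only numpy, scipy, OpenCV 4.12 (cv2) and the standard library are available. Lean on these libraries where they do the work, as an engineer would, in place of code of your own. Each camera call takes 0.05 s, during which the arm holds its last target. There are 200 camera calls.

## Working session

There is one attempt and no reset: what is moved stays moved. The work goes in short steps, Python scripts to look and compute and a tool call to move; the robot and the scene stay as the last step left them, time stands still between calls to the robot, and variables do not carry over. Pictures are saved under pics/ and viewed, at most 10 in all, crops included, and the job is handed in when it is done.

Besides the shell and the picture viewer there is one more tool, called after ">>>" by a JSON object that holds its "fn" and its "kwargs". apply_moves: Moves the arm, as the interface text tells. Its arguments: {"type":"object","properties":{"moves":{"type":"array"}},"required":["moves"]}

```bash
mkdir -p pics; cat > h.py <<'E'
from plant import manip
import numpy as np, cv2
from scipy.spatial.transform import Rotation as R
def w(p,loc):
    return R.from_rotvec(np.ravel(p["rvec"])).as_matrix().T@(np.array(loc)-np.ravel(p["tvec"]))
def save(p,n): cv2.imwrite(f"pics/{n}.png",p["image"][:,:,::-1])
def look(p,labels,k=1):
    for l in labels:
        for r in manip.spot_point(p,l)[:k]: print(l,r["score"].__round__(2),w(p,r["location"]).round(3))
E
python3 - <<'E'
from h import *
for c in("top","side"):
    p=manip.grab_frame(c); save(p,c+"0"); print(c)
    look(p,["filter","screw_head","gauge_face","gauge"])
    look(p,["wing_end","bottle_a"],2)
    if c=="top": look(p,["stopper","cup","jar","brush","wrench"])
s=manip.state();print(s["time"],s["tool_pos"],s["tool_rot"])
E
```

```text
top
filter 0.56 [ 0.569  0.018 -0.001]
screw_head 0.77 [0.572 0.021 0.138]
gauge_face 0.85 [0.636 0.007 0.173]
gauge 0.71 [0.638 0.012 0.158]
wing_end 0.52 [ 0.585 -0.026  0.139]
bottle_a 0.89 [ 0.651 -0.413 -0.002]
stopper 0.71 [0.635 0.013 0.157]
cup 0.93 [ 0.558 -0.127  0.   ]
jar 0.88 [ 0.637  0.404 -0.003]
brush 0.55 [0.473 0.419 0.004]
wrench 0.98 [ 0.38  -0.365  0.005]
side
filter 0.83 [ 0.569  0.023 -0.003]
screw_head 0.49 [0.57  0.022 0.143]
gauge_face 0.75 [0.636 0.011 0.171]
gauge 0.73 [0.637 0.009 0.157]
wing_end 0.79 [ 0.583 -0.024  0.138]
bottle_a 0.86 [ 0.51  -0.481 -0.002]
bottle_a 0.74 [ 0.556 -0.127 -0.004]
0.95 [ 0.26269996 -0.5670876   0.21070094] [-7.67835204e-06  9.76567811e-01  2.15209920e-01  6.01057822e-06]
```

View pics/top0.png

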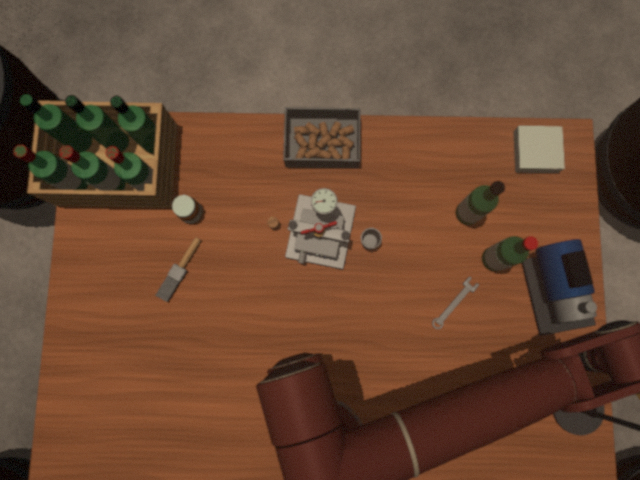

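View pics/side0.png

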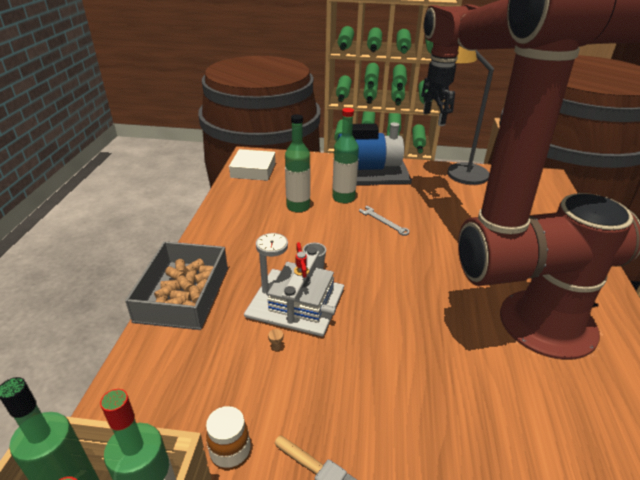

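Top view: the filter is at about (320,230), with the gauge at (324,200) on its +x side, the red wings around (318,229), the cup at (371,239) and the stopper at (273,223). The side view agrees. The axis is at about (0.571, 0.0215), with filter yaw about -0.17. I'll approach to a hover behind the wing, fingers shut.

>>> {"fn": "apply_moves", "kwargs": {"moves": [[[0,0,0.1],[3.6,-3.1,0],1],[[0,0,0.2],[7.2,-6.3,0],1],[[0,0,0.3],[10.8,-9.4,0],1],[[0,0,0.4],[14.4,-12.6,0],1],[[0,0,0.5],[18,-15.7,0],1],[[0,0,0.6],[21.6,-18.9,0],1],[[0,0,0.6],[25.2,-22,0],1],[[0,0,0.6],[28.8,-25.2,0],1],[[0,0,0.6],[32.4,-28.3,0],1],[[0,0,0.6],[36,-31.5,0],1],[[0,0,0.6],[39.6,-34.6,0],1],[[0,0,0.6],[43.2,-37.7,0],1],[[0,0,0.6],[46.8,-40.9,0],1],[[0,0,0.6],[50.5,-44,0],1],[[0,0,0.6],[50.5,-44,0],1],[[0,0,0.6],[50.5,-44,0],1],[[0,0,0.6],[50.5,-44,0],1]]}}

```text
time: 2.65
tool_pos: [0.5357, 0.0438, 0.2106]
tool_rot: [0.0, 0.997, -0.083, -0.0]
contact_force: [1.1, 0.5, -0.0]
gripper_width: -0.002
grasp_force: 0.0
```

```bash
python3 - <<'E'
from h import *
for c in("wrist","side"):
    p=manip.grab_frame(c); save(p,c+"1"); print(c)
    look(p,["filter","screw_head","gauge_face","gauge","wing_end"],2)
s=manip.state();print(s["time"],s["tool_pos"],R.from_quat(s["tool_rot"],scalar_first=True).as_matrix().round(3),s["contact_force"],s["gripper_width"],manip.nose_length)
a=cv2.imread("pics/wrist1.png");b=cv2.imread("pics/side1.png")[200:360,220:380]
cv2.imwrite("pics/c1.png",np.vstack([np.hstack([cv2.resize(a,(400,300)),cv2.resize(b,(300,300))])]))
E
```

```text
wrist
filter 0.9 [0.569 0.019 0.001]
screw_head 0.89 [0.565 0.022 0.144]
screw_head 0.71 [0.471 0.417 0.   ]
gauge_face 0.97 [0.635 0.009 0.172]
gauge 0.61 [0.636 0.012 0.156]
wing_end 0.92 [ 0.585 -0.027  0.143]
side
filter 0.6 [0.569 0.023 0.   ]
filter 0.27 [0.568 0.024 0.143]
screw_head 0.49 [0.57  0.021 0.143]
gauge_face 0.72 [0.632 0.008 0.169]
gauge_face 0.72 [ 0.558 -0.126 -0.003]
gauge 0.91 [0.636 0.012 0.157]
wing_end 0.83 [ 0.585 -0.022  0.139]
3.25 [0.53596678 0.04431663 0.2107311 ] [[ 0.986 -0.166  0.   ]
 [-0.166 -0.986 -0.   ]
 [ 0.    -0.    -1.   ]] [ 0.32352296 -0.35303408 -0.04094051] 2.463117514554532e-05 0.017
```

View pics/c1.png

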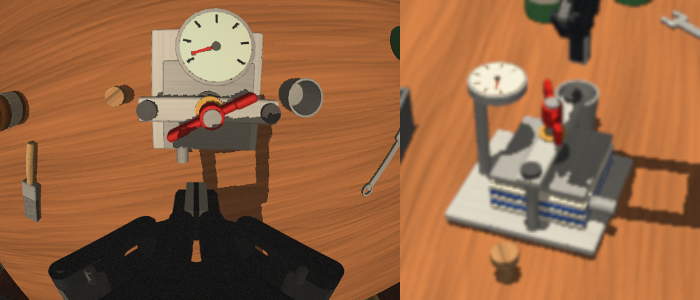

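The wrist view is aligned with the filter: bar horizontal, gauge at the top, wing line from (170,138) to (257,97). That puts the wings at -65°, so q is about 1.1. Next: descend behind the wing at 116° and do stroke 1.

>>> {"fn": "apply_moves", "kwargs": {"moves": [[[0,0,0],[-0.3,0.3,2],1],[[0,0,0],[-0.3,0.3,4],1],[[0,0,0],[-0.3,0.3,6],1],[[0,0,0],[-0.3,0.3,7.1],1],[[0,0,0],[-0.3,0.3,7.1],1],[[0,0,0],[0,-0.3,7.1],1],[[0,0,0],[0.3,-0.8,7.1],1],[[0,0,0],[0.65,-1.2,7.1],1],[[0,0,0],[1.1,-1.6,7.1],1],[[0,0,0],[1.6,-1.95,7.1],1],[[0,0,0],[2.1,-2.2,7.1],1],[[0,0,0],[2.65,-2.4,7.1],1],[[0,0,0],[3.25,-2.5,7.1],1],[[0,0,0],[3.8,-2.5,7.1],1],[[0,0,0],[4.2,-2.5,7.1],1],[[0,0,0],[4.2,-2.5,7.1],1]]}}

```text
time: 4.85
tool_pos: [0.582, 0.0619, 0.1397]
tool_rot: [0.0, 0.997, -0.083, -0.0]
contact_force: [0.1, 0.1, 1.1]
gripper_width: 0.0
grasp_force: 0.0
```

```bash
python3 - <<'E'
from h import *
p=manip.grab_frame("wrist"); save(p,"wrist2")
look(p,["filter","screw_head","gauge_face","wing_end"],2)
s=manip.state();print(s["time"],s["tool_pos"],s["contact_force"])
cv2.imwrite("pics/c2.png",p["image"][:,:,::-1][40:400,140:540])
E
```

```text
filter 0.61 [0.566 0.018 0.001]
screw_head 0.71 [0.566 0.02  0.141]
gauge_face 0.73 [0.636 0.008 0.172]
gauge_face 0.4 [0.565 0.019 0.14 ]
wing_end 0.62 [ 0.582 -0.028  0.144]
wing_end 0.51 [0.567 0.023 0.142]
5.1 [0.58134201 0.06210431 0.13966902] [0.81437699 0.87756527 0.46355937]
```

View pics/c2.png

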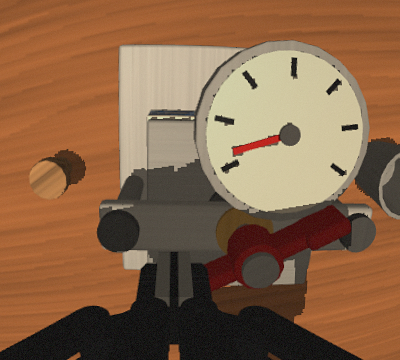

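The picture shows the wing still near -68°: right end at (342,222), hub at (262,268). The fingers should have passed it, so I'll overlay the expected geometry.

```bash
cat >> h.py <<'E'
def proj(p,P,fish):
    P=np.atleast_2d(P).astype(float); r,t=np.ravel(p["rvec"]),np.ravel(p["tvec"]); K=np.array(p["K"])
    if fish: return cv2.fisheye.projectPoints(P[None],r,t,K,np.zeros(4))[0].reshape(-1,2)
    return cv2.projectPoints(P,r,t,K,None)[0].reshape(-1,2)
def overlay(p,fish,qs,ax=(0.569,0.021),yaw=-0.167):
    im=p["image"][:,:,::-1].copy(); s=manip.state(); T=R.from_quat(s["tool_rot"],scalar_first=True).as_matrix()
    for q,c in zip(qs,[(255,255,0),(0,255,0),(255,0,255)]):
        a=yaw-q; u=np.array([np.cos(a),np.sin(a),0]); o=np.array([*ax,.142-.0012*q])
        e=proj(p,[o-.05*u,o+.05*u],fish).round().astype(int); cv2.line(im,tuple(map(int,e[0])),tuple(map(int,e[1])),c,1)
    for z in (0.017,-0.01):
        c=[s["tool_pos"]+T@np.array([i*.011,j*.0145,z]) for i,j in((1,1),(1,-1),(-1,-1),(-1,1))]
        cv2.polylines(im,[proj(p,c,fish).round().astype(np.int32)],True,(0,255,255),1)
    return im
E
python3 - <<'E'
from h import *
p=manip.grab_frame("wrist"); a=overlay(p,1,[1.12,2.2])[120:420,140:540]
q=manip.grab_frame("side"); b=overlay(q,0,[1.12,2.2])[210:330,230:350]
cv2.imwrite("pics/c3.png",np.hstack([a,cv2.resize(b,(300,300),interpolation=cv2.INTER_CUBIC)]))
look(q,["screw_head","wing_end"],2)
E
```

```text
screw_head 0.71 [0.568 0.022 0.142]
wing_end 0.75 [ 0.583 -0.021  0.142]
```

View pics/c3.png

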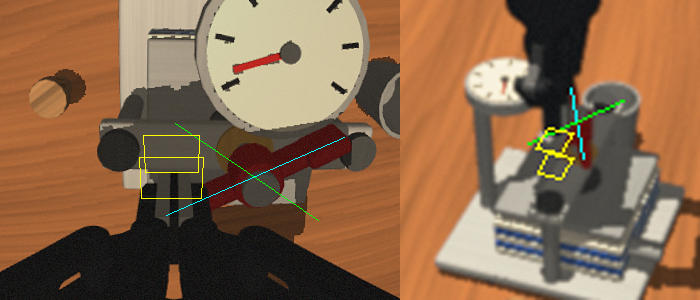

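```bash
python3 - <<'E'
from h import *
q=manip.grab_frame("side"); im=q["image"][:,:,::-1]
g=lambda x:(255*(x/255.)**.5).astype(np.uint8)
b=g(im[180:340,220:380]); p=manip.grab_frame("wrist"); a=g(p["image"][:,:,::-1][200:400,220:420])
cv2.imwrite("pics/c4.png",np.hstack([cv2.resize(a,(400,400),interpolation=2),cv2.resize(b,(400,400),interpolation=2)]))
s=manip.state(); print(s["tool_pos"],s["gripper_width"])
for P in ([0,0,.017],[0,0,0],[0,0,-.05]):
    T=R.from_quat(s["tool_rot"],scalar_first=True).as_matrix(); W=s["tool_pos"]+T@np.array(P)
    print(P,proj(q,W,0)-[220,180],proj(p,W,1)-[220,200])
print(((proj(q,[[.569,.021,.156],[.569,.021,0.],[0.636,0.010,.172]],0)-[220,180])*2.5+[400,0]).round())
E
```

```text
[0.58149159 0.06214603 0.13977235] 0.0018904151977024136
[0, 0, 0.017] [[71.76492416 95.89547731]] [[91.08911591 74.05765234]]
[0, 0, 0] [[71.60135394 89.79532197]] [[90.87612037 88.67958487]]
[0, 0, -0.05] [[71.10066798 71.12283921]] [[ 90.01047145 149.59875586]]
[[601. 181.]
 [603. 312.]
 [527. 152.]]
```

View pics/c4.png

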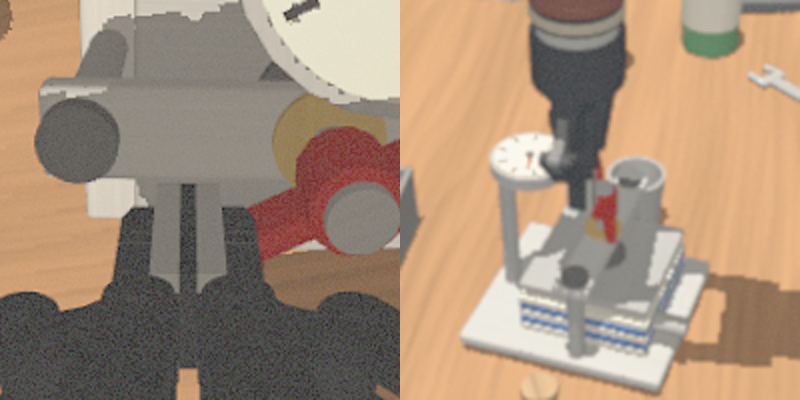

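The pads are where expected, but the wing shows behind them. I'll lift straight up and return to the exact hover pose for a direct comparison.

>>> {"fn": "apply_moves", "kwargs": {"moves": [[[0,0,0],[0,0,-2],1],[[0,0,0],[0,0,-4],1],[[0,0,0],[0,0,-5.5],1],[[0,0,0],[-2,1.2,-7.1],1],[[0,0,0],[-4.2,2.5,-7.1],1],[[0,0,0],[-4.2,2.5,-7.1],1],[[0,0,0],[-4.2,2.5,-7.1],1]]}}

```text
time: 6.1
tool_pos: [0.536, 0.0444, 0.2109]
tool_rot: [-0.0, 0.997, -0.083, 0.0]
contact_force: [0.5, -0.2, 0.5]
gripper_width: -0.0
grasp_force: 0.0
```

```bash
python3 - <<'E'
from h import *
p=manip.grab_frame("wrist"); save(p,"wrist5")
look(p,["screw_head","wing_end"],2); look(manip.grab_frame("side"),["screw_head","wing_end"],2)
print(manip.state()["tool_pos"])
a=cv2.imread("pics/wrist1.png")[100:300,220:480];b=cv2.imread("pics/wrist5.png")[100:300,220:480]
cv2.imwrite("pics/c5.png",np.hstack([cv2.resize(a,(390,300)),cv2.resize(b,(390,300))]))
for n in("wrist1","wrist5"):
    im=cv2.imread(f"pics/{n}.png").astype(int); m=(im[...,2]>90)&(im[...,1]<50)&(im[...,0]<70); m[:130]=0;m[260:]=0
    y,x=np.nonzero(m); C=np.cov(x,y); v=np.linalg.eigh(C)[1][:,1]; print(n,len(x),x.mean(),y.mean(),np.degrees(np.arctan2(v[1],v[0])),x.min(),x.max())
E
```

```text
screw_head 0.71 [0.564 0.02  0.141]
wing_end 0.88 [ 0.585 -0.026  0.142]
wing_end 0.28 [ 0.605  0.154 -0.   ]
screw_head 0.57 [0.57  0.023 0.144]
wing_end 0.57 [ 0.584 -0.022  0.139]
wing_end 0.43 [0.634 0.01  0.169]
[0.53624947 0.04458551 0.21037011]
wrist1 1474 344.27815468113977 183.76255088195387 155.08305150626848 267 412
wrist5 1471 344.72263766145477 184.3507817811013 155.18906186148305 268 413
```

View pics/c5.png

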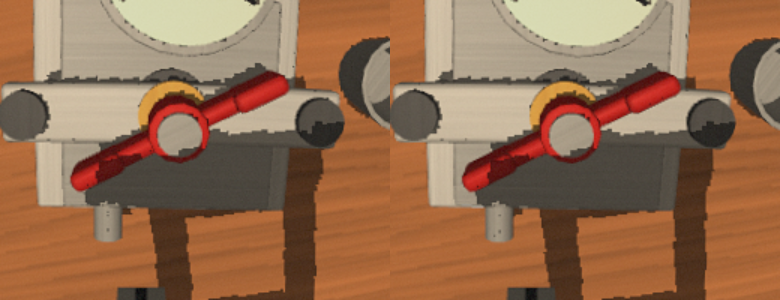

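The screw has not moved at all, and no force was recorded. I'll repeat it in stages: descend first, verify, then push.

>>> {"fn": "apply_moves", "kwargs": {"moves": [[[0,0,0],[-0.3,0.3,2],1],[[0,0,0],[-0.3,0.3,4],1],[[0,0,0],[-0.3,0.3,6],1],[[0,0,0],[-0.3,0.3,7.1],1],[[0,0,0],[-0.3,0.3,7.1],1],[[0,0,0],[-0.3,0.3,7.1],1]]}}

```text
time: 7.0
tool_pos: [0.533, 0.042, 0.1402]
tool_rot: [-0.0, 0.997, -0.083, 0.0]
contact_force: [0.3, -0.5, 0.2]
gripper_width: 0.004
grasp_force: 0.0
```

>>> {"fn": "apply_moves", "kwargs": {"moves": [[[0,0,0],[0.3,-0.6,0],1],[[0,0,0],[0.6,-1.1,0],1],[[0,0,0],[0.95,-1.5,0],1],[[0,0,0],[0.95,-1.5,0],1]]}}

```text
time: 7.4
tool_pos: [0.5452, 0.0557, 0.1403]
tool_rot: [-0.0, 0.997, -0.083, 0.001]
contact_force: [-0.6, 0.1, -0.5]
gripper_width: 0.001
grasp_force: 0.0
```

```bash
python3 - <<'E'
from h import *
q=manip.grab_frame("side"); im=q["image"][:,:,::-1]
g=lambda x:(255*(x/255.)**.5).astype(np.uint8)
p=manip.grab_frame("wrist"); save(p,"wrist6"); s=manip.state(); print(s["tool_pos"],s["contact_force"])
b=g(im[200:320,250:370]); a=g(p["image"][:,:,::-1][120:420,200:500])
cv2.imwrite("pics/c6.png",np.hstack([cv2.resize(a,(400,400)),cv2.resize(b,(400,400),interpolation=2)]))
E
```

```text
[0.54455814 0.0553517  0.13983716] [-0.75238418  0.28041346  0.12218636]
```

View pics/c6.png

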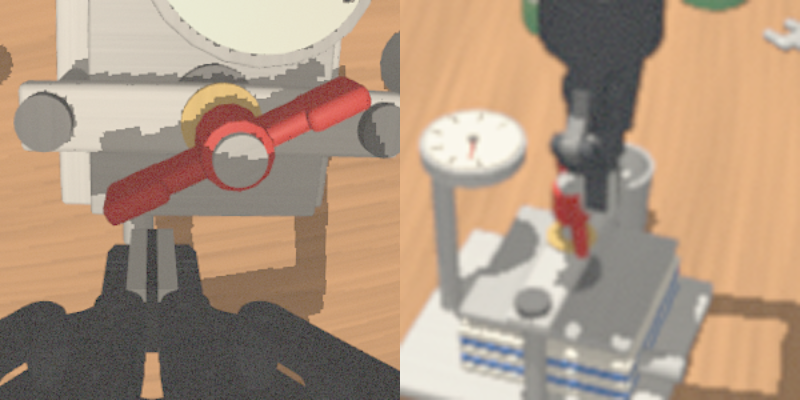

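The tip is now behind the wing and just short of contact: wing end at (115,210), pads at (150,225). I'll push a bit and check.

>>> {"fn": "apply_moves", "kwargs": {"moves": [[[0,0,0],[0.3,-0.25,0],1],[[0,0,0],[0.6,-0.5,0],1],[[0,0,0],[0.9,-0.7,0],1],[[0,0,0],[1.3,-0.85,0],1],[[0,0,0],[1.7,-1,0],1]]}}

```text
time: 8.0
tool_pos: [0.5632, 0.0623, 0.1397]
tool_rot: [0.0, 0.997, -0.083, 0.0]
contact_force: [-0.2, 0.2, -0.4]
gripper_width: 0.001
grasp_force: 0.0
```

```bash
cat >>h.py <<'E'
def wingdir(p,ax=(0.569,0.021),yaw=-0.167,z=.147):
    "filter-frame angle (deg) of red pixels around the axis, back-projected on plane z"
    im=p["image"].astype(int); m=(im[...,0]>60)&(im[...,1]<.4*im[...,0])&(im[...,2]<.5*im[...,0])
    y,x=np.nonzero(m); K=np.array(p["K"]); u=cv2.fisheye.undistortPoints(np.stack([x,y],1).astype(float)[:,None],K,np.zeros(4))[:,0]
    M=R.from_rotvec(np.ravel(p["rvec"])).as_matrix(); C=-M.T@np.ravel(p["tvec"]); d=np.c_[u,np.ones(len(u))]@M
    P=C+d*((z-C[2])/d[:,2:3]); r=P[:,:2]-ax; n=np.hypot(*r.T); r=r[(n<.06)&(n>.022)]
    a=np.arctan2(r[:,1],r[:,0])-yaw
    return (np.degrees(np.angle(np.exp(2j*a).mean())/2)%180).round(1),len(r)
E
python3 - <<'E'
from h import *
p=manip.grab_frame("wrist"); save(p,"wrist7"); s=manip.state(); print(s["time"],s["tool_pos"],s["contact_force"])
print(wingdir(p)); look(p,["screw_head","wing_end"],2)
E
```

```text
8.05 [0.56370356 0.06233023 0.13979715] [-0.61028568 -0.11189827  0.18785615]
(np.float64(117.3), 2580)
screw_head 0.91 [0.566 0.021 0.143]
wing_end 0.73 [ 0.583 -0.026  0.14 ]
```

```bash
python3 - <<'E'
from h import *
q=manip.grab_frame("side"); save(q,"side7"); p=manip.grab_frame("wrist")
for z in(.12,.13,.14,.15,.16,.17): print(z,proj(q,[.5446,.0554,z],0).round(1),"now",proj(q,[.5637,.0623,z],0).round(1))
g=lambda x:(255*(x/255.)**.45).astype(np.uint8)
b=g(q["image"][:,:,::-1][200:300,250:350]); a=g(p["image"][:,:,::-1][150:400,200:450])
b=cv2.resize(b,(500,500),interpolation=cv2.INTER_NEAREST)
for z in(.123,.14,.16): 
    c=((proj(q,[.5637,.0623,z],0)[0]-[250,200])*5).astype(int); cv2.circle(b,tuple(map(int,c)),3,(0,255,255),-1)
cv2.imwrite("pics/c7.png",np.hstack([cv2.resize(a,(300,500)),b]))
E
```

```text
0.12 [[309.2 276.4]] now [[300.  277.7]]
0.13 [[309.2 272.9]] now [[299.9 274.1]]
0.14 [[309.3 269.3]] now [[299.9 270.5]]
0.15 [[309.3 265.6]] now [[299.8 266.9]]
0.16 [[309.3 261.9]] now [[299.8 263.2]]
0.17 [[309.3 258.2]] now [[299.7 259.4]]
```

View pics/c7.png

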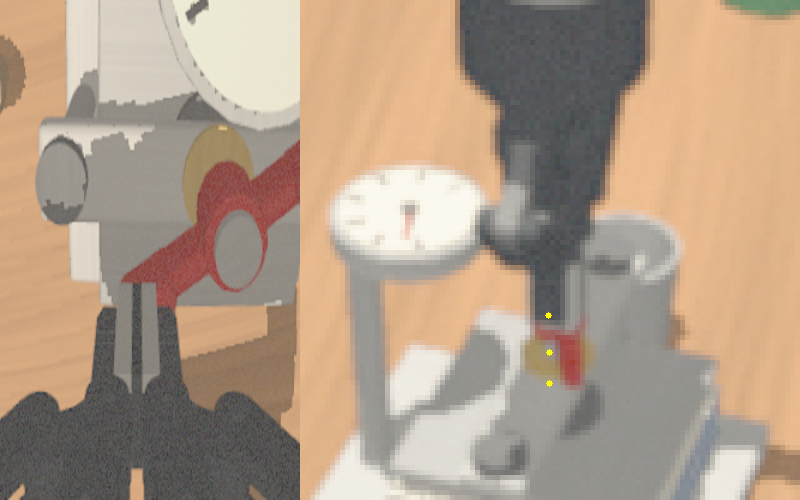

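Cause found. In the side view the fingertips end at z ≈ 0.155 (row 325 of the crop), about 30 mm higher than the stated TCP geometry implies, and the red wing shows beneath them. The fingers passed over the wing. I'll go back and descend 2.8 cm further.

>>> {"fn": "apply_moves", "kwargs": {"moves": [[[0,0,0],[-0.9,0.6,0],1],[[0,0,0],[-1.8,1.4,0],1],[[0,0,0],[-2.6,2.3,0],1],[[0,0,0],[-2.6,2.3,0],1],[[0,0,0],[-2.6,2.3,1.2],1],[[0,0,0],[-2.6,2.3,2.2],1],[[0,0,0],[-2.6,2.3,2.8],1],[[0,0,0],[-2.6,2.3,2.8],1]]}}

```text
time: 9.05
tool_pos: [0.5322, 0.044, 0.1095]
tool_rot: [0.0, 0.997, -0.083, -0.002]
contact_force: [0.4, 0.1, -0.9]
gripper_width: 0.002
grasp_force: 0.0
```

>>> {"fn": "apply_moves", "kwargs": {"moves": [[[0,0,0],[0.3,-0.6,0],1],[[0,0,0],[0.7,-1,0],1],[[0,0,0],[1.2,-1.4,0],1],[[0,0,0],[1.6,-1.8,0],1],[[0,0,0],[1.6,-1.8,0],1]]}}

```text
time: 9.55
tool_pos: [0.5529, 0.0595, 0.1119]
tool_rot: [-0.0, 0.997, -0.083, 0.0]
contact_force: [-0.1, -0.1, 0.6]
gripper_width: -0.0
grasp_force: 0.0
```

```bash
cat >m.py <<'E'
from h import *
p=manip.grab_frame("wrist"); s=manip.state(); print(s["time"],s["tool_pos"],s["contact_force"])
r=s["tool_pos"][:2]-[.569,.021]; c,n=np.cos(.167),np.sin(.167); f=np.array([c*r[0]-n*r[1],n*r[0]+c*r[1]])*1e3
print("tip filter mm",f.round(1),"r",np.hypot(*f).round(1),"phi",np.degrees(np.arctan2(f[1],f[0])).round(1)); print("wing",wingdir(p)); look(p,["filter","screw_head","wing_end"])
q=manip.grab_frame("side"); look(q,["filter","screw_head","wing_end"])
E
python3 m.py
```

```text
9.6 [0.55276323 0.05933544 0.11195032] [ 0.58487659  0.35699786 -0.1020784 ]
tip filter mm [-22.4  35.1] r 41.6 phi 122.5
wing (np.float64(98.8), 4767)
filter 0.63 [ 0.568  0.02  -0.001]
screw_head 0.84 [0.561 0.025 0.143]
wing_end 0.7 [0.636 0.013 0.156]
filter 0.76 [0.571 0.017 0.001]
screw_head 0.52 [0.568 0.023 0.14 ]
wing_end 0.26 [ 0.638  0.401 -0.003]
```

The wing is turning now (117° to 99°), lagging the tip by about 24°. I'll finish stroke 1, lift and cross to the other wing.

>>> {"fn": "apply_moves", "kwargs": {"moves": [[[0,0,0],[0.5,-0.3,0],1],[[0,0,0],[1.1,-0.5,0],1],[[0,0,0],[1.65,-0.65,0],1],[[0,0,0],[2.25,-0.7,0],1],[[0,0,0],[2.7,-0.7,0],1],[[0,0,0],[2.7,-0.7,0],1],[[0,0,0],[2.3,-0.7,0],1],[[0,0,0],[2.3,-0.7,-1.5],1],[[0,0,0],[2.3,-0.7,-3],1],[[0,0,0],[2.3,-0.7,-4.5],1],[[0,0,0],[2.3,-0.7,-5],1],[[0,0,0],[2.3,2,-5],1],[[0,0,0],[2.5,5,-5],1],[[0,0,0],[2.7,7.7,-5],1],[[0,0,0],[2.7,7.7,-5],1],[[0,0,0],[2.7,7.7,-5],1]]}}

```text
time: 11.55
tool_pos: [0.5661, -0.0217, 0.1622]
tool_rot: [-0.0, 0.996, -0.084, 0.0]
contact_force: [0.2, 0.5, 0.6]
gripper_width: -0.001
grasp_force: 0.0
```

```bash
python3 m.py
```

```text
11.6 [ 0.56613993 -0.02111107  0.1620577 ] [-0.40390678  0.69484899  0.00496227]
tip filter mm [  4.2 -42. ] r 42.2 phi -84.3
wing (np.float64(55.6), 1887)
filter 0.75 [ 0.568  0.02  -0.   ]
screw_head 0.67 [0.564 0.023 0.144]
filter 0.75 [ 0.57   0.019 -0.002]
screw_head 0.73 [0.566 0.023 0.141]
wing_end 0.94 [ 0.535 -0.015  0.14 ]
```

>>> {"fn": "apply_moves", "kwargs": {"moves": [[[0,0,0],[0,0,1.5],1],[[0,0,0],[0,0,3],1],[[0,0,0],[0,0,4.5],1],[[0,0,0],[0,0,5],1],[[0,0,0],[0,0,5],1],[[0,0,0],[-0.7,0,5],1],[[0,0,0],[-1.45,-0.1,5],1],[[0,0,0],[-2.15,-0.35,5],1],[[0,0,0],[-2.75,-0.7,5],1],[[0,0,0],[-3.35,-1.2,5],1],[[0,0,0],[-3.8,-1.75,5],1],[[0,0,0],[-4.2,-2.35,5],1],[[0,0,0],[-4.45,-3.05,5],1],[[0,0,0],[-4.6,-3.75,5],1],[[0,0,0],[-4.6,-3.75,5],1]]}}

```text
time: 13.45
tool_pos: [0.5265, 0.0243, 0.1114]
tool_rot: [-0.0, 0.997, -0.082, -0.001]
contact_force: [-1.6, -0.4, -0.8]
gripper_width: -0.002
grasp_force: 0.0
```

```bash
python3 m.py
```

```text
13.5 [0.52655479 0.02401134 0.11145125] [-0.07755068 -0.8122971   0.74281839]
tip filter mm [-42.4  -4.1] r 42.6 phi -174.5
wing (np.float64(159.3), 2273)
filter 0.6 [0.569 0.018 0.001]
screw_head 0.76 [0.565 0.022 0.139]
wing_end 0.69 [0.524 0.047 0.139]
filter 0.72 [ 0.569  0.017 -0.002]
screw_head 0.64 [ 0.381 -0.363 -0.002]
wing_end 0.74 [0.633 0.008 0.167]
```

>>> {"fn": "apply_moves", "kwargs": {"moves": [[[0,0,0],[0.05,-0.7,0],1],[[0,0,0],[0.15,-1.45,0],1],[[0,0,0],[0.4,-2.1,0],1],[[0,0,0],[0.75,-2.75,0],1],[[0,0,0],[1.2,-3.35,0],1],[[0,0,0],[1.75,-3.8,0],1],[[0,0,0],[2.4,-4.2,0],1],[[0,0,0],[3.1,-4.45,0],1],[[0,0,0],[3.8,-4.6,0],1],[[0,0,0],[4.6,-4.6,0],1],[[0,0,0],[4.6,-4.6,0],1],[[0,0,0],[4.2,-4.6,0],1],[[0,0,0],[4.2,-4.6,-1.5],1],[[0,0,0],[4.2,-4.6,-3],1],[[0,0,0],[4.2,-4.6,-4.5],1],[[0,0,0],[4.2,-4.6,-5],1],[[0,0,0],[4.2,-2,-5],1],[[0,0,0],[4.5,1,-5],1],[[0,0,0],[4.7,3.8,-5],1],[[0,0,0],[4.7,3.8,-5],1]]}}

```text
time: 15.85
tool_pos: [0.5669, -0.0247, 0.1624]
tool_rot: [0.0, 0.996, -0.085, 0.0]
contact_force: [0.5, 0.1, 0.4]
gripper_width: -0.007
grasp_force: 0.0
```

```bash
python3 m.py
```

```text
15.9 [ 0.56700735 -0.02322118  0.1623338 ] [-0.34892197 -0.22634831  0.44346334]
tip filter mm [  5.4 -43.9] r 44.3 phi -83.0
wing (np.float64(54.6), 1853)
filter 0.68 [ 0.567  0.017 -0.   ]
screw_head 0.98 [0.564 0.021 0.137]
wing_end 0.59 [0.602 0.059 0.136]
filter 0.86 [0.568 0.022 0.   ]
screw_head 0.94 [0.571 0.02  0.138]
wing_end 0.91 [0.605 0.062 0.131]
```

q is about 5.3, with about 124° left. Stroke 3.

>>> {"fn": "apply_moves", "kwargs": {"moves": [[[0,0,0],[0,0,1.5],1],[[0,0,0],[0,0,3],1],[[0,0,0],[0,0,4.5],1],[[0,0,0],[0,0,5],1],[[0,0,0],[0,0,5],1],[[0,0,0],[-0.7,0,5],1],[[0,0,0],[-1.45,-0.1,5],1],[[0,0,0],[-2.15,-0.35,5],1],[[0,0,0],[-2.75,-0.7,5],1],[[0,0,0],[-3.35,-1.2,5],1],[[0,0,0],[-3.8,-1.75,5],1],[[0,0,0],[-4.2,-2.35,5],1],[[0,0,0],[-4.45,-3.05,5],1],[[0,0,0],[-4.6,-3.75,5],1],[[0,0,0],[-4.6,-4.5,5],1],[[0,0,0],[-4.5,-5.2,5],1],[[0,0,0],[-4.5,-5.2,5],1]]}}

```text
time: 17.95
tool_pos: [0.5311, 0.0378, 0.1114]
tool_rot: [-0.0, 0.997, -0.082, -0.0]
contact_force: [-0.5, 0.1, -0.0]
gripper_width: -0.003
grasp_force: 0.0
```

```bash
python3 m.py
```

```text
18.0 [0.53116212 0.03744398 0.11152776] [ 0.15925427 -0.29864239 -0.3231022 ]
tip filter mm [-40.    9.9] r 41.3 phi 166.1
wing (np.float64(140.6), 3641)
filter 0.81 [ 0.569  0.017 -0.001]
screw_head 0.58 [0.563 0.021 0.134]
filter 0.88 [0.568 0.018 0.001]
screw_head 0.68 [0.571 0.024 0.135]
wing_end 0.9 [ 0.605 -0.01   0.135]
```

>>> {"fn": "apply_moves", "kwargs": {"moves": [[[0,0,0],[0.15,-0.5,0],1],[[0,0,0],[0.3,-0.95,0],1],[[0,0,0],[0.5,-1.35,0],1],[[0,0,0],[0.5,-1.35,0],1],[[0,0,0],[0.5,-1.35,0],1]]}}

```text
time: 18.85
tool_pos: [0.5385, 0.0495, 0.1117]
tool_rot: [-0.0, 0.997, -0.083, 0.0]
contact_force: [-0.0, 0.2, 0.1]
gripper_width: -0.004
grasp_force: 0.0
```

```bash
python3 m.py
```

```text
18.9 [0.53840777 0.0494091  0.1117151 ] [ 0.88601877  0.73948564 -0.3790272 ]
tip filter mm [-34.9  22.9] r 41.7 phi 146.7
wing (np.float64(123.8), 4242)
filter 0.96 [ 0.568  0.021 -0.   ]
screw_head 0.93 [0.567 0.021 0.133]
wing_end 0.58 [ 0.59  -0.024  0.136]
filter 0.64 [ 0.569  0.02  -0.001]
screw_head 0.51 [ 0.569  0.022 -0.001]
wing_end 0.57 [ 0.588 -0.021  0.131]
```

>>> {"fn": "apply_moves", "kwargs": {"moves": [[[0,0,0],[0.12,-0.16,0],1],[[0,0,0],[0.25,-0.32,0],1],[[0,0,0],[0.38,-0.47,0],1],[[0,0,0],[0.38,-0.47,0],1]]}}

```text
time: 19.65
tool_pos: [0.5429, 0.0533, 0.1116]
tool_rot: [-0.0, 0.997, -0.083, -0.0]
contact_force: [-0.2, -0.0, 1.1]
gripper_width: 0.003
grasp_force: 0.3
```

>>> {"fn": "apply_moves", "kwargs": {"moves": [[[0,0,0],[0.07,-0.07,0],1],[[0,0,0],[0.14,-0.14,0],1],[[0,0,0],[0.14,-0.14,0],1]]}}

```text
time: 19.95
tool_pos: [0.5444, 0.0543, 0.1116]
tool_rot: [-0.0, 0.997, -0.083, -0.0]
contact_force: [-0.8, -1.3, -0.9]
gripper_width: 0.0
grasp_force: 0.4
```

```bash
python3 m.py
```

```text
20.0 [0.54442566 0.05434942 0.111645  ] [ 0.0014058  -0.68526214  0.21800627]
tip filter mm [-29.8  28.8] r 41.4 phi 136.0
wing (np.float64(112.8), 4386)
filter 0.89 [0.567 0.02  0.   ]
screw_head 0.7 [0.564 0.02  0.135]
wing_end 0.81 [ 0.582 -0.027  0.134]
filter 0.77 [ 0.568  0.022 -0.   ]
wing_end 0.44 [ 0.583 -0.023  0.13 ]
```

Near the stop. Now 1 mm steps, watching the force.

>>> {"fn": "apply_moves", "kwargs": {"moves": [[[0,0,0],[0.07,-0.07,0],1],[[0,0,0],[0.07,-0.07,0],1],[[0,0,0],[0.07,-0.07,0],1]]}}

```text
time: 20.65
tool_pos: [0.5452, 0.0548, 0.1117]
tool_rot: [0.0, 0.997, -0.083, -0.0]
contact_force: [-0.8, -1.4, -0.7]
gripper_width: -0.002
grasp_force: 0.5
```

>>> {"fn": "apply_moves", "kwargs": {"moves": [[[0,0,0],[0.07,-0.07,0],1],[[0,0,0],[0.07,-0.07,0],1],[[0,0,0],[0.07,-0.07,0],1]]}}

```text
time: 20.95
tool_pos: [0.5461, 0.0554, 0.1117]
tool_rot: [-0.0, 0.997, -0.083, 0.0]
contact_force: [-0.5, -0.6, 0.5]
gripper_width: -0.004
grasp_force: 0.4
```

```bash
python3 m.py
```

```text
21.0 [0.54609338 0.05544646 0.11172769] [-0.59418308 -0.58711828  0.23763808]
tip filter mm [-28.3  30.2] r 41.4 phi 133.2
wing (np.float64(109.8), 4363)
filter 0.98 [0.57  0.02  0.002]
screw_head 0.81 [0.563 0.02  0.135]
wing_end 0.91 [ 0.578 -0.026  0.135]
filter 0.84 [ 0.567  0.018 -0.   ]
screw_head 0.62 [0.569 0.023 0.135]
wing_end 0.45 [ 0.382 -0.366  0.001]
```

>>> {"fn": "apply_moves", "kwargs": {"moves": [[[0,0,0],[0.07,-0.06,0],1],[[0,0,0],[0.07,-0.06,0],1],[[0,0,0],[0.07,-0.06,0],1]]}}

```text
time: 21.65
tool_pos: [0.5468, 0.0558, 0.1117]
tool_rot: [0.0, 0.997, -0.083, -0.0]
contact_force: [-1.0, -0.8, 0.1]
gripper_width: 0.001
grasp_force: 0.7
```

>>> {"fn": "apply_moves", "kwargs": {"moves": [[[0,0,0],[0.07,-0.06,0],1],[[0,0,0],[0.07,-0.06,0],1],[[0,0,0],[0.07,-0.06,0],1]]}}

```text
time: 21.95
tool_pos: [0.547, 0.056, 0.1116]
tool_rot: [0.001, 0.997, -0.083, -0.001]
contact_force: [-4.7, -2.5, 1.0]
gripper_width: -0.004
grasp_force: 2.3
```

```bash
python3 m.py
```

```text
22.0 [0.54702726 0.05595589 0.11159055] [-4.0927979  -4.2322558   0.21857435]
tip filter mm [-27.5  30.8] r 41.3 phi 131.7
wing (np.float64(108.5), 4375)
filter 0.71 [0.568 0.018 0.001]
screw_head 0.96 [0.565 0.022 0.133]
wing_end 0.62 [ 0.578 -0.027  0.138]
filter 0.91 [ 0.57  0.02 -0.  ]
screw_head 0.48 [0.569 0.021 0.135]
```

The force jumped to about 6 N and the tip stopped advancing, so the screw is home (wings at about 109°). I'll back off, lift and retreat.

>>> {"fn": "apply_moves", "kwargs": {"moves": [[[0,0,0],[-0.4,0.4,0],1],[[0,0,0],[-1,0.8,0],1],[[0,0,0],[-1.5,1,0],1],[[0,0,0],[-1.5,1,-2],1],[[0,0,0],[-1.5,1,-5],1],[[0,0,0],[-2,1,-8],1],[[0,0,0],[-4,1,-11],1],[[0,0,0],[-6,1,-13],1],[[0,0,0],[-6,1,-13],1],[[0,0,0],[-6,1,-13],1],[[0,0,0],[-6,1,-13],1]]}}

```text
time: 23.45
tool_pos: [0.4864, 0.0563, 0.24]
tool_rot: [-0.0, 0.997, -0.083, -0.001]
contact_force: [-0.4, 0.2, -0.4]
gripper_width: -0.001
grasp_force: 0.0
```

```bash
python3 m.py; python3 - <<'E'
from h import *
p=manip.grab_frame("wrist"); q=manip.grab_frame("side")
look(p,["cup","stopper"])
a=p["image"][:,:,::-1][40:340,200:500]; b=cv2.resize(q["image"][:,:,::-1][200:350,220:370],(300,300))
cv2.imwrite("pics/c8.png",np.hstack([a,b]))
E
```

```text
23.5 [0.48638984 0.05633506 0.23978317] [ 0.11843136 -0.14217854  0.12161508]
tip filter mm [-87.3  21.1] r 89.8 phi 166.4
wing (np.float64(109.2), 862)
filter 0.86 [ 0.568  0.021 -0.001]
screw_head 0.69 [0.564 0.022 0.134]
wing_end 0.62 [ 0.579 -0.028  0.137]
filter 0.93 [ 0.568  0.02  -0.002]
screw_head 0.47 [0.569 0.025 0.136]
wing_end 0.53 [ 0.578 -0.025  0.129]
cup 0.71 [ 0.555 -0.126 -0.003]
stopper 0.82 [ 0.604  0.156 -0.   ]
```

View pics/c8.png

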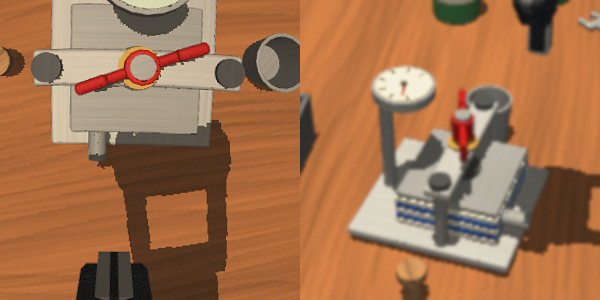

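The wings stand at about 109°, from (77,90) to (208,47), and the screw sits lower. The filter, cup and stopper are where they were, and the gripper is clear. Handing in.

```bash
python3 -c "
from plant import manip; print(manip.job_done())"
```

```text
the job is handed in; nothing more can be done
None
```

The wing screw was pushed clockwise in three strokes until it met its stop (about 6 N at contact). The filter, cup and stopper measure where they were, the arm stands clear, and the job was handed in at about 24 s; the hand-in returned no verdict.

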